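# Dock the breath tester in its charging station

### The job

Put the hand-held breath tester back on charge: set it down flat on the station's deck with its contact nose in the flared mouth of the guides and let go of it, then push it by its tail so that the guides centre it, until it is fully home and the sprung catch has snapped into its groove. Push gently by feel, never dropping it or ramming it against the guides or the stop, and leave everything else on the desk where it is.

Things in the scene. Friction and masses are not known exactly. Their poses are not given: they have to be found in the camera images.
- tester: Hand-held breath tester lying flat, about 0.24 kg, dark with teal top: 120 long (x) x 54 wide (y) x 30 mm thick. Origin: centre of the underside; +x points to the nose. Straight sides to grip. A groove 11 mm long, 5 mm deep crosses the top from x = 34 to 45 mm; from x = 47 the top slopes down to 23 mm thick at the nose. Starts on the desk, left or right of the station.
- tester_nose (a point): Middle of the tester's flat nose face (brass contacts, corners rounded 12 mm in plan), at its lower edge: 60 mm ahead of the tester's origin.
- tester_tail (a point): Middle of the tester's flat tail face (38 mm wide, 30 mm tall), 60 mm behind its origin and 15 mm above its underside: push here.
- dock: Fixed charging station. Origin on the desk plane; +x is the push direction, away from the robot within 0.3 rad. White deck 6 mm thick, x -185 to 158, y -75 to 75 mm. On it two dark rails, tops 28 mm above the desk, mirrored in y: inner faces converge from y = +-56.5 at x = -90 (mouth) to +-28.5 at x = -30 (throat), then run parallel to x = 45: a bay 57 mm wide.
- dock_mouth (a point): On the deck's top (6 mm above the desk) on the centre line, at the open end of the flared guides, 90 mm before the dock's origin. The deck goes on 95 mm before it, without rails, to carry the tester's tail.
- dock_throat (a point): On the deck's top on the centre line where the flare ends and the parallel bay begins, 30 mm before the dock's origin. There is no room for fingers beside the tester in the bay.
- dock_stop (a point): On the deck's top on the centre line at the stop's middle setting, 70 mm ahead of the dock's origin. The white hooded head (stop, contacts, catch; hood 40 to 50 mm above the desk, from 36 mm before the stop) is clamped in a slot up to 18 mm nearer or farther: the setting changes each time and is not reported; this point does not follow it. Home must be felt.
- contacts (a joint): Sprung contact block in the stop: how far the nose has pressed it in (m). 0 = free, 3 mm proud; 0.003 = nose on the solid stop. Its 5 to 8 N push the tester out again unless the catch, a sprung roller under the hood (red button on top) that the nose lifts with 2 to 8 N, has dropped into the groove, 1 to 2 mm before the stop; let go, it then reads about 0.0015. A push of 20 N is the most the head should get.
- thermometer: White pistol-shaped infrared thermometer lying on its side, head 110 x 42 x 40 mm and a grip 90 mm long towards its -y; not to be disturbed. Origin: underside of the head.
- sanitizer: Clear hand-rub bottle with blue label, 60 mm across, 150 mm tall; origin: centre of the foot. Leave alone.
- mouthpieces: Open blue bin of white mouthpiece tubes, 100 x 140 x 60 mm; origin: centre of the underside. Leave alone.
- stamp: Black self-inking stamp with a red knob, 52 x 36 x 70 mm, standing right of the station; origin: centre of the underside. Leave alone.
- label_roll: White label roll on its flat side, 60 mm across, 40 mm tall, left of the station; origin: centre of the underside. Leave alone.
- pen: Blue and black pen, 140 mm long along its x, 10 mm thick, beside the station's deck on the left; origin: its middle, on the desk. Leave alone.
- mouse: Dark cordless mouse, 100 x 58 x 34 mm; origin: centre of the underside. Leave alone.
- oximeter: White finger-clip oximeter, 60 x 34 x 32 mm; origin: centre of the underside. Leave alone.
Mind the look-alikes: they are no part of the job. Leave any blue or white look-alike of the tester alone.

How it is judged:
By the outcome, as a careful person would: the job done as asked, in the order asked, and still so for the second after the job is handed in, with the robot touching nothing.
It also fails if it takes over 64 s, if anything falls off the work surface, if the arm or the gripper's body presses on something with over 40 N, if the wrist force passes 120 N, or if a joint passes its speed limit or range.

### The arm

A 6-joint arm with a two-finger parallel gripper is mounted at the origin on the work surface. World frame = base frame: x ahead of the robot, y to its left, z up, the work surface at z = 0. Lengths are in m, angles in rad, forces in N, time in s.
With the tool pointing down it reaches from about 0.275 to 0.875 m from the base axis. Payload 12.5 kg.
Tool frame: the origin (TCP) lies at the very end of the fingers, on their centre line; the grasp point (between the pads) lies 19 mm behind it; x points along the fingers, y is the direction in which the jaws open and shut, and the axes are right-handed (so a half turn about x gives the same grasp; the last joint's range is limited). The gripper opens to 85 mm and grips with 20 to 120 N. Pads are 22 mm wide; open, the fingers measure 114 mm over their backs; the gripper's body (76 mm by 85 mm) begins 54 mm behind the grasp point. The pads swing forward as they close: fully open they stand 13 mm farther back than shut.
Start: joints at [1.021, 0.351, 1.652, -0, 1.139, -0.085], TCP at [0.247, 0.492, 0.231] pointing down, gripper open.
Joint ranges: [-2.75, 2.75], [-0.79, 2.1], [0.01, 2.65], [-1.57, 4.71], [0.07, 3.14], [-2.87, 2.87]. Speed limits (rad/s): [2.22, 2.22, 2.79, 3.14, 3.14, 3.14].

### API

Orientations are given as a 3x3 rotation matrix whose columns are the frame's x, y, z axes.
In Python, from bench import manip gives the robot as it stands. Calls block until the motion is done:
- manip.move_ptp(position, orientation): joint-space move of the TCP to a pose.
- manip.move_l(position, attitude=None, max_speed=0.15): straight line of the TCP; attitude=None keeps the orientation; max_speed is the mean speed in m/s.
- manip.move_j(angles): joint-space move.
- manip.set_gripper(opening, effort=None): opening from 0.0 (shut) to 1.0 (fully open); effort is the grip in N (None keeps the last); returns when the fingers have stopped.
- manip.dwell(seconds).
- manip.inverse_kinematics(position, orientation): joint angles nearest the present ones, or None.
- manip.grab_frame(name): name is "scene" or "top"; returns (picture, depth): 384x512x3 uint8, red, green, blue; 384x512 float32, m along the optical axis (not along the pixel's ray), 0 where there is no reading.
- manip.get_calibration(name): a dict with "camera_matrix" (3x3 intrinsics, pixels), "R" (3x3) and "t" (3): a world point X has camera coordinates R X + t. Camera axes: x right, y down, z forward; pixel columns grow to the right and rows downward; lengths in m; the calibration is good to about 2 mm. A picture is of the moment at which its call begins. get_calibration takes no time and is no camera call.
A pose or a line that the arm cannot do raises manip.Unreachable and nothing moves.
- manip.sign_off(): hands the job in, once; it reports no verdict.
Trained networks look in the newest picture that a camera, given by its name, has taken for a name from the list of things; names that differ only in an ending like _2 or _b are one class to them, and where a whole thing is asked for, a point or a joint stands for the part that bears it (a point fixed in the world has none). Each returns a list of dicts, best first, with "confidence" (0 to 1); they miss things now and then, are a little off and sometimes report something else, mostly with a low value. They report only what shows in the picture. A call takes as long as a camera call. They do not tell look-alikes from the thing itself.
- manip.look_for(camera, name): "at" ([x, y, z] in m, in world coordinates, good to about 4 mm: the middle of the surface that is visible of it).
Readings, each from a call of its own:
- manip.current_time(): time.
- manip.current_qpos(): joint angles.
- manip.current_joint_vel(): joint speeds.
- manip.current_joint_torque(): joint torques, N m.
- manip.current_ee_pos(): TCP position.
- manip.current_tcp_rot(): TCP orientation.
- manip.current_force(): force on the tool from outside, world axes, zero at the start.
- manip.current_ft_torque(): the same for the moment, N m.
- manip.current_grip_width(): opening from 0.0 (shut) to 1.0 (fully open).
Only numpy, scipy, OpenCV 4.12 (cv2) and the standard library are available. Lean on these libraries where they do the work, as an engineer would, in place of code of your own. Each camera call takes 0.05 s, during which the arm holds its last target.

## Working session

There is one attempt and no reset: what is moved stays moved. The work goes in short steps, each a Python script; the robot and the scene stay as the last script left them, time stands still between calls to the robot, and variables do not carry over. Pictures are saved under pics/ and viewed, and the job is handed in when it is done.

```bash
ls; mkdir -p pics; python3 - <<'E'
from bench import manip
import cv2,numpy as np
for n in ("scene","top"):
    p,d=manip.grab_frame(n)
    cv2.imwrite(f"pics/{n}0.png",p[:,:,::-1]); np.save(f"{n}_d.npy",d); np.save(f"{n}_p.npy",p)
    c=manip.get_calibration(n); print(n,c["camera_matrix"].tolist(),c["R"].round(4).tolist(),c["t"])
    for k in ("tester","dock","tester_nose","contacts"):
        print(k,[(np.round(r["at"],3).tolist(),round(r["confidence"],2)) for r in manip.look_for(n,k)])
print(manip.current_time(),manip.current_tcp_rot().round(3).tolist() if hasattr(manip.current_tcp_rot(),'round') else manip.current_tcp_rot(),manip.current_grip_width())
E
```

```text
pics
scene [[425.68489854274844, 0.0, 256.0604647849494], [0.0, 425.68489854274844, 200.73149753360912], [0.0, 0.0, 1.0]] [[0.7105, 0.7037, -0.0035], [0.549, -0.5574, -0.6228], [-0.4402, 0.4405, -0.7824]] [-0.46387986 -0.27962943  1.72234535]
tester [([0.42, 0.2, 0.03], 0.93), ([0.464, 0.355, 0.028], 0.89)]
dock [([0.622, -0.023, 0.006], 0.83)]
tester_nose [([0.464, 0.352, 0.028], 0.81), ([0.425, 0.198, 0.031], 0.7), ([0.618, 0.458, 0.029], 0.68), ([0.504, 0.534, 0.03], 0.67)]
contacts [([0.723, -0.303, 0.022], 0.26)]
top [[455.34848775392476, 0.0, 251.13794502818803], [0.0, 455.34848775392476, 194.81928352865935], [0.0, 0.0, 1.0]] [[-0.0301, -0.9995, 0.0006], [-0.9914, 0.0298, -0.1274], [0.1273, -0.0044, -0.9919]] [0.05205085 0.58848242 1.35710002]
tester [([0.495, 0.555, 0.032], 0.81), ([0.412, 0.206, 0.03], 0.77), ([0.456, 0.361, 0.031], 0.6)]
dock [([0.594, -0.013, 0.006], 0.8), ([0.454, 0.363, 0.029], 0.4)]
tester_nose [([0.412, 0.206, 0.033], 0.95), ([0.492, 0.551, 0.031], 0.92), ([0.453, 0.362, 0.03], 0.86)]
contacts []
0.5 [[-0.0, 0.448, 0.894], [-0.0, 0.894, -0.448], [-1.0, -0.0, 0.0]] 1.00159506193062
```

View pics/top0.png

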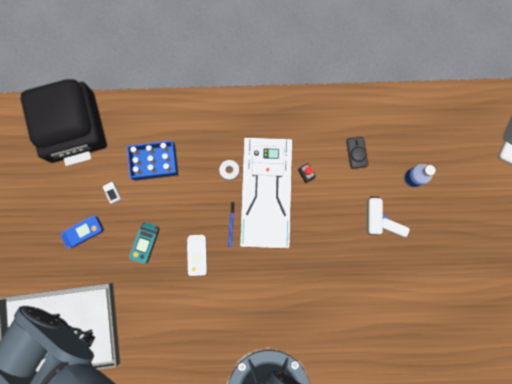

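View pics/scene0.png

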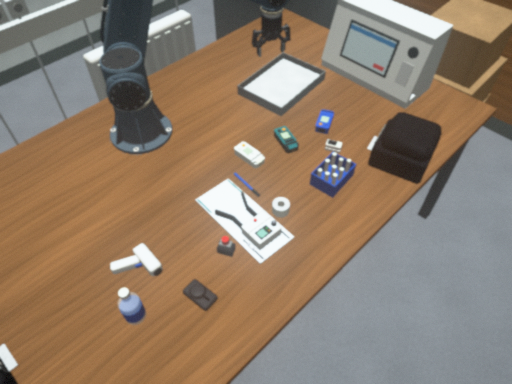

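The top view shows the teal tester at about (144,243), the white look-alike at (197,255), the blue one at (82,232), and the dock at about (267,193). I'll zoom in to find the nose end.

```bash
python3 - <<'E'
import cv2,numpy as np
p=cv2.imread("pics/top0.png")
a=cv2.resize(p[213:273,115:175],(480,480),interpolation=cv2.INTER_CUBIC)
b=cv2.resize(p[130:255,220:320],(384,480),interpolation=cv2.INTER_CUBIC)[:, :310]
cv2.imwrite("pics/crop1.png",np.hstack([a,b]))
s=cv2.imread("pics/scene0.png")
a=cv2.resize(s[115:165,260:310],(400,400),interpolation=cv2.INTER_CUBIC)
b=cv2.resize(s[170:270,190:300],(396,400)[:2],interpolation=cv2.INTER_CUBIC)
cv2.imwrite("pics/crop2.png",np.hstack([a,b]))
E
```

```text
(no output)
```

View pics/crop1.png

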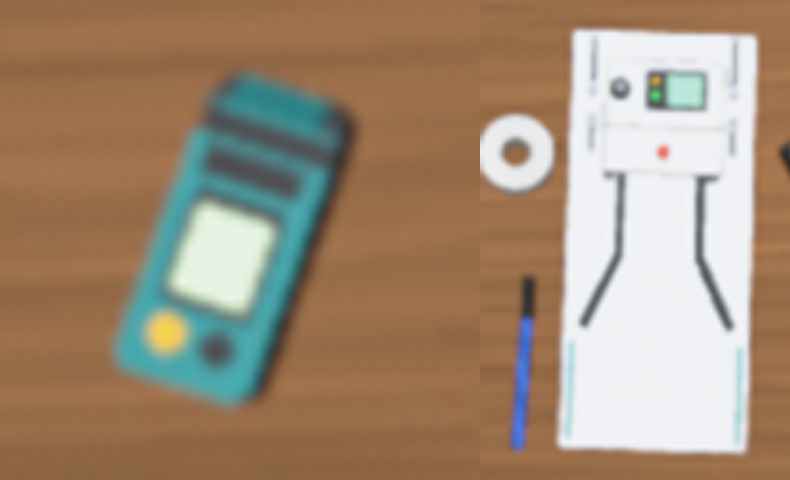

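View pics/crop2.png

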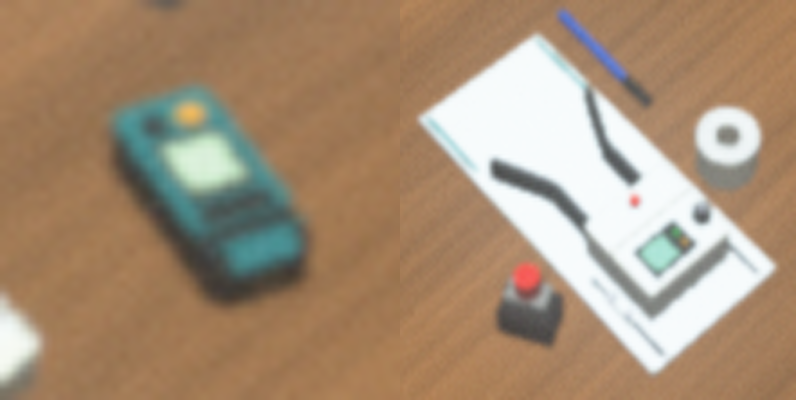

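```bash
cat > h.py <<'E'
import numpy as np,cv2
from bench import manip
def cal(n):
    c=manip.get_calibration(n); return np.array(c["camera_matrix"]),np.array(c["R"]),np.array(c["t"])
def unproj(n,uv,z):
    K,R,t=cal(n); uv=np.atleast_2d(uv).astype(float)
    r=np.c_[uv,np.ones(len(uv))]@np.linalg.inv(K).T@R; o=-R.T@t
    return o+r*((z-o[2])/r[:,2])[:,None]
def proj(n,X):
    K,R,t=cal(n); c=np.atleast_2d(X)@R.T+t; c=c@K.T; return c[:,:2]/c[:,2:]
def mask_near(m,uv,close=9):
    m=cv2.morphologyEx(m.astype(np.uint8),cv2.MORPH_CLOSE,np.ones((close,close)))
    k,l,st,ce=cv2.connectedComponentsWithStats(m)
    u,v=np.round(uv).astype(int); i=l[v,u]
    if i==0: i=1+np.argmin(np.linalg.norm(ce[1:]-uv,axis=1))
    return (l==i)
def rect(n,m,z):
    # contour via upsampled smooth mask for subpixel
    s=4; g=cv2.resize(m.astype(np.float32),None,fx=s,fy=s,interpolation=cv2.INTER_LINEAR)>0.5
    c,_=cv2.findContours(g.astype(np.uint8),cv2.RETR_EXTERNAL,cv2.CHAIN_APPROX_NONE)
    c=max(c,key=cv2.contourArea)[:,0].astype(float); uv=(c+0.5)/s-0.5
    P=unproj(n,uv,z)[:,:2]
    r=cv2.minAreaRect((P*1000).astype(np.float32)); b=cv2.boxPoints(r)/1000
    e=b[1]-b[0],b[2]-b[1]; L=max(e,key=np.linalg.norm); 
    if L[0]<0:L=-L
    return np.array(r[0])/1000,np.arctan2(L[1],L[0]),sorted([round(float(np.linalg.norm(x)),4) for x in e])
def detect(n,p,ty):
    hsv=cv2.cvtColor(p,cv2.COLOR_RGB2HSV); h,s,v=[hsv[...,i].astype(int) for i in range(3)]
    if ty=="dock":
        return ((s<45)&(v>190))
    return (h>78)&(h<100)&(s>90)&(v>70)
E
python3 - <<'E'
from h import *
for n in ("scene","top"):
    p=np.load(n+"_p.npy")
    m=mask_near(detect(n,p,"dock"),proj(n,[0.6,-0.015,0.006])[0],11)
    c,y,e=rect(n,m,0.006); print(n,"dock rect c",c,"yaw",y,e,"origin",c+0.0135*np.array([np.cos(y),np.sin(y)]))
    m2=mask_near(detect(n,p,"t"),proj(n,[0.455,0.361,0.03])[0],7)
    print(n,"tester",rect(n,m2,0.03))
    o=p[:,:,::-1].copy(); o[m]=(0,0,255); o[m2]=(255,0,255); cv2.imwrite(f"pics/m_{n}.png",o)
a,b=[cv2.imread(f"pics/m_{n}.png") for n in ("scene","top")]
cv2.imwrite("pics/mm.png",np.hstack([cv2.resize(a[100:280,180:320],(390,500)),cv2.resize(b[120:270,120:310],(400,500))]))
E
```

```text
scene dock rect c [0.60647681 0.03202645] yaw -0.075143225 [0.2467, 0.3503] origin [0.61993871 0.03101297]
scene tester (array([0.46049561, 0.36016541]), np.float32(-0.35813767), [0.0542, 0.124])
top dock rect c [0.6046875  0.02446803] yaw -0.0641838 [0.229, 0.3474] origin [0.6181597  0.02360215]
top tester (array([0.455423  , 0.36438025]), np.float32(-0.3503549), [0.0569, 0.1181])
```

View pics/mm.png

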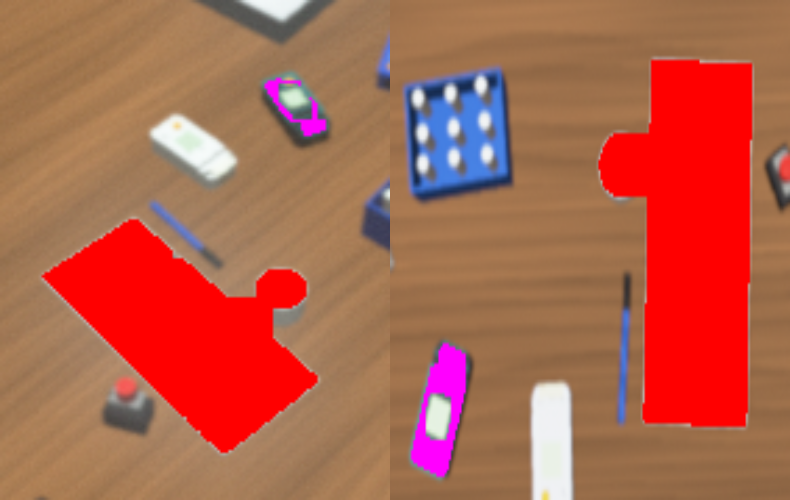

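```bash
python3 - <<'E'
from h import *
for n in ("scene","top"):
    p=np.load(n+"_p.npy")
    m=mask_near(detect(n,p,"dock"),proj(n,[0.48,-0.01,0.006])[0],1)
    m=cv2.morphologyEx(m.astype(np.uint8),cv2.MORPH_OPEN,np.ones((5,5)))>0
    c,y,e=rect(n,m,0.006); print(n,"dock rect c",c,"yaw",y,e,"origin",c+0.0135*np.array([np.cos(y),np.sin(y)]))
    o=p[:,:,::-1].copy(); o[m]=(0,0,255)
    o=cv2.resize(o,None,fx=4,fy=4,interpolation=cv2.INTER_CUBIC)
    R=np.array([[np.cos(y),-np.sin(y)],[np.sin(y),np.cos(y)]]);O=c+R@[0.0135,0]
    def dr(pts,z,col):
        q=np.c_[(R@np.array(pts).T).T+O,np.full(len(pts),z)]; uv=(proj(n,q)+.5)*4-.5
        cv2.polylines(o,[np.round(uv).astype(int)],False,col,1)
    dr([[-.185,-.075],[.158,-.075],[.158,.075],[-.185,.075],[-.185,-.075]],.006,(0,255,0))
    for s in (1,-1): dr([[-.09,s*.0565],[-.03,s*.0285],[.045,s*.0285]],.028,(255,255,0))
    u,v=(proj(n,[0.6,-0.015,0])[0]*4).astype(int)
    cv2.imwrite(f"pics/d_{n}.png",o[v-260:v+260,u-195:u+195])
cv2.imwrite("pics/dd.png",np.hstack([cv2.imread(f"pics/d_{n}.png") for n in ("scene","top")]))
E
```

```text
scene dock rect c [ 0.55931592 -0.00998784] yaw -0.046696223 [0.1536, 0.2638] origin [ 0.5728012  -0.01061801]
top dock rect c [ 0.60230023 -0.01268526] yaw -0.064036906 [0.1546, 0.3474] origin [ 0.61577256 -0.01354916]
```

View pics/dd.png

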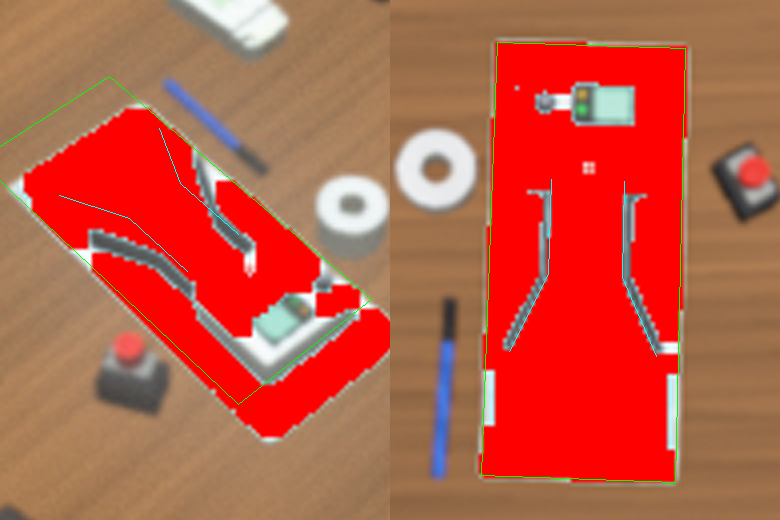

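```bash
python3 - <<'E'
from h import *
def ov(n,O,y,lines,ctr,sz=(520,390),f=4):
    p=np.load(n+"_p.npy")[:,:,::-1]; o=cv2.resize(p,None,fx=f,fy=f,interpolation=cv2.INTER_CUBIC)
    R=np.array([[np.cos(y),-np.sin(y)],[np.sin(y),np.cos(y)]])
    for pts,z,col in lines:
        q=np.c_[(R@np.array(pts).T).T+O,np.full(len(pts),z)]; uv=(proj(n,q)+.5)*f-.5
        cv2.polylines(o,[np.round(uv).astype(int)],False,col,1)
    u,v=(proj(n,ctr)[0]*f).astype(int)
    return o[v-sz[0]//2:v+sz[0]//2,u-sz[1]//2:u+sz[1]//2]
D=[([[-.185,-.075],[.158,-.075],[.158,.075],[-.185,.075],[-.185,-.075]],.006,(0,0,255))]+[([[-.09,s*.0565],[-.03,s*.0285],[.045,s*.0285]],.028,(255,255,0)) for s in (1,-1)]
T=[([[.047,-.027],[-.06,-.027],[-.06,.027],[.047,.027]],.03,(0,0,255)),([[.034,-.027],[.034,.027]],.03,(0,0,255)),([[.06,-.015],[.06,.015]],.0,(0,255,0)),([[.06,-.015],[.06,.015]],.023,(0,0,255))]
cv2.imwrite("pics/ovd.png",ov("scene",np.array([.6158,-.0135]),-.064,D,[.6,-.015,0],(560,760),5))
t=[ov("scene",np.array([.4605,.3602]),-.354,T,[.458,.362,.02],(380,380),9),ov("top",np.array([.4554,.3644]),-.354,T,[.458,.362,.02],(380,380),9)]
cv2.imwrite("pics/ovt.png",np.hstack(t))
E
```

```text
(no output)
```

View pics/ovd.png

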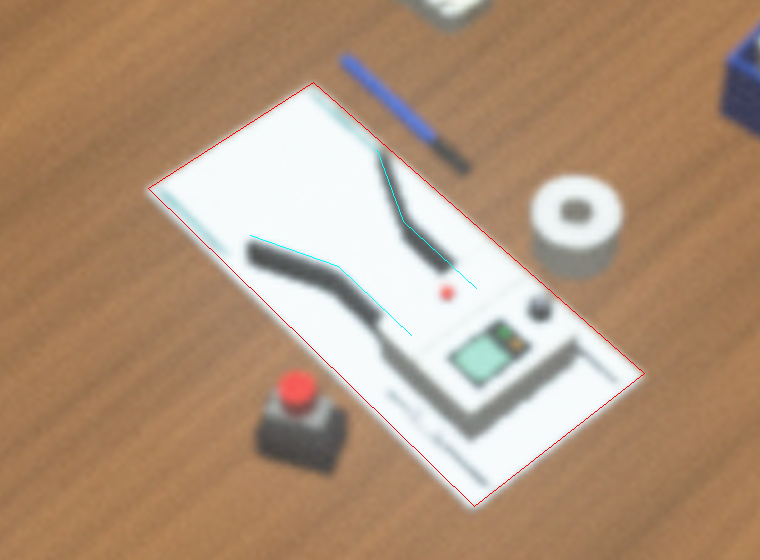

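View pics/ovt.png

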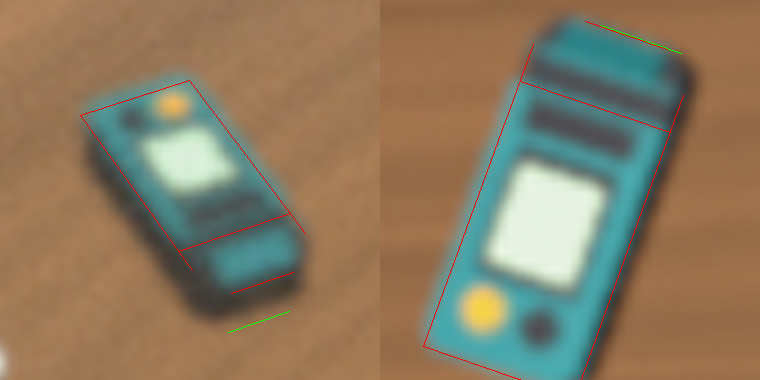

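Top camera fit gives the dock origin at (0.616, -0.014) with yaw -0.064, and the scene camera confirms it to about 1 mm. The tester is at about (0.456, 0.3635) with yaw -0.354, nose pointing away from the robot. Next I'll grasp it.

```bash
cat >> h.py <<'E'
DO=np.array([.6158,-.014]);DY=-.064
TO=np.array([.456,.3635]);TY=-.354
def att(y):
    a=np.array([0,0,-1.]);b=np.array([-np.sin(y),np.cos(y),0]); return np.c_[a,b,np.cross(a,b)]
def loc(O,y,x,yy,z):
    c,s=np.cos(y),np.sin(y); return np.array([O[0]+c*x-s*yy,O[1]+s*x+c*yy,z])
def shot(name,n="top"):
    p,d=manip.grab_frame(n); cv2.imwrite(f"pics/{name}.png",p[:,:,::-1]); return p,d
E
python3 - <<'E'
from h import *
A=att(TY)
manip.move_ptp(loc(TO,TY,-.01,0,.12),A); print(manip.current_time())
manip.move_l(loc(TO,TY,-.01,0,.006),A,0.12); print(manip.current_time(),manip.current_ee_pos(),manip.current_force())
manip.set_gripper(0.55,30); print(manip.current_time(),manip.current_grip_width(),manip.current_force())
manip.move_l(loc(TO,TY,-.01,0,.03),A,0.08); print(manip.current_time(),manip.current_grip_width(),manip.current_force())
shot("g1","scene")
E
python3 -c "
import cv2;p=cv2.imread('pics/g1.png');cv2.imwrite('pics/g1c.png',cv2.resize(p[60:200,200:360],(640,560),interpolation=cv2.INTER_CUBIC))"
```

```text
1.5167
2.6167 [0.44699586 0.36729589 0.00671308] [-0.20467369 -0.10833595 -0.58397185]
3.0167 0.6294915486797413 [-0.52502463 -0.25487445  6.14720632]
3.4667 0.6261179910500302 [-0.39318013 -0.21949154 -1.66201257]
```

View pics/g1c.png

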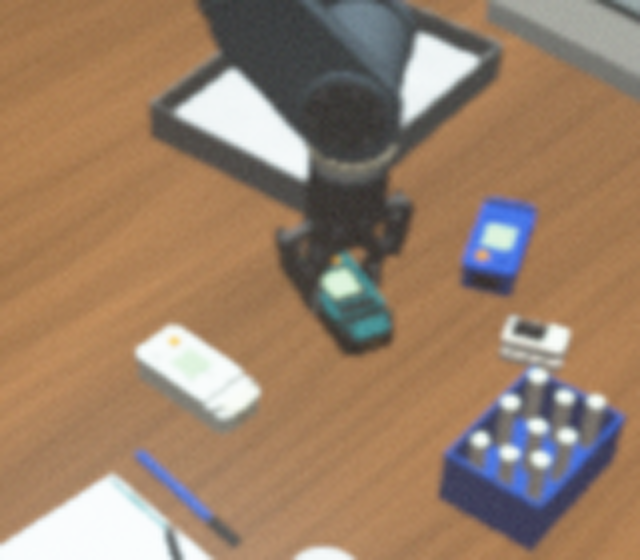

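Tester held and clear of the desk (gripper at about (350,260) in the crop). Now I'll carry it to the deck and lower it by feel.

```bash
python3 - <<'E'
from h import *
manip.move_l(loc(TO,TY,-.01,0,.10),att(TY),0.15)
X=-.122-.010
A=att(DY)
manip.move_l(loc(DO,DY,X,0,.10),A,0.17); print(manip.current_time(),manip.current_grip_width())
manip.move_l(loc(DO,DY,X,0,.03),A,0.10)
manip.move_l(loc(DO,DY,X,0,.0155),A,0.03)
manip.dwell(.15)
f0=np.array(manip.current_force()); print(manip.current_time(),manip.current_ee_pos(),f0)
z=.0155
for i in range(12):
    z-=.0005; manip.move_l(loc(DO,DY,X,0,z),A,0.02); f=np.array(manip.current_force())-f0
    print(round(z,4),f.round(2),round(manip.current_time(),2))
    if f[2]>2.0: break
shot("p1","top");shot("p1s","scene")
E
python3 -c "
import cv2,numpy as np;p=cv2.imread('pics/p1.png');q=cv2.imread('pics/p1s.png');cv2.imwrite('pics/p1c.png',np.hstack([cv2.resize(p[130:270,210:310],(386,540)),cv2.resize(q[150:270,180:265],(382,540),interpolation=cv2.INTER_CUBIC)]))"
```

```text
6.4833 0.6251952318504445
8.1167 [ 0.48417489 -0.00556865  0.01563274] [ 0.27189559 -0.34157564 -2.18503191]
0.015 [-0.24  1.44  0.3 ] 8.37
0.0145 [-0.57  0.71  0.11] 8.62
0.014 [-0.07  0.59 -0.52] 8.87
0.0135 [ 0.13 -0.04 -0.41] 9.12
0.013 [-0.73  1.08 -0.55] 9.37
0.0125 [-2.    0.55  4.56] 9.62
```

View pics/p1c.png

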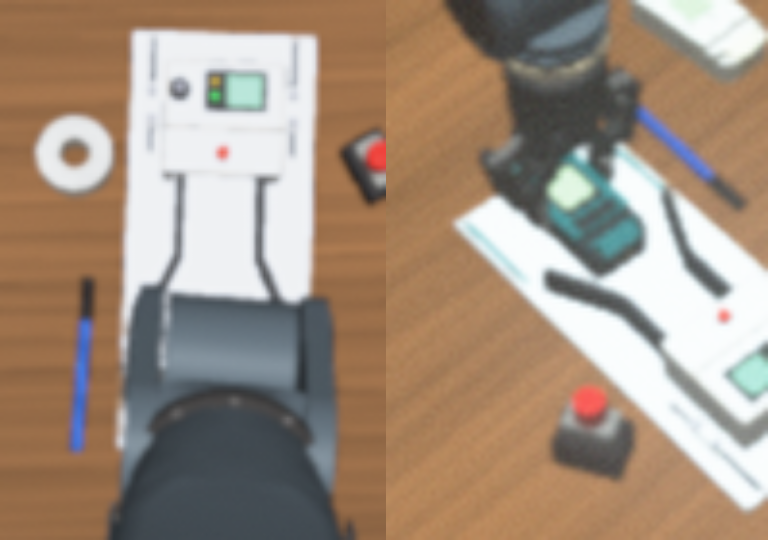

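The tester is on the deck with its nose between the flare ends. Releasing and backing off.

```bash
python3 - <<'E'
from h import *
A=att(DY); X=-.132
manip.set_gripper(0.95); print(manip.current_time(),manip.current_force(),manip.current_grip_width())
manip.move_l(loc(DO,DY,X,0,.09),A,0.12)
manip.move_l(loc(DO,DY,-.225,0,.09),A,0.2)
manip.set_gripper(0.0); print(manip.current_time(),manip.current_grip_width())
p,_=shot("r1","scene")
m=mask_near(detect("scene",p,"t")&(np.indices(p.shape[:2])[0]>0),proj("scene",loc(DO,DY,-.122,0,.036))[0],5)
print(rect("scene",m,.036), "expect",loc(DO,DY,-.122,0,0))
s,r=[proj("scene",loc(DO,DY,-.122,0,.036))[0]]*2
u,v=s.astype(int)
cv2.imwrite("pics/r1c.png",cv2.resize(p[v-60:v+60,u-70:u+90,::-1],(720,540),interpolation=cv2.INTER_CUBIC))
E
```

```text
10.1083 [ 0.49578328 -0.05142317 -0.4551284 ] 0.945166472389958
12.25 -0.0015114227294965859
(array([0.51072757, 0.00996724]), np.float32(-0.1113259), [0.0081, 0.0206]) expect [ 0.49404977 -0.00619733  0.        ]
```

View pics/r1c.png

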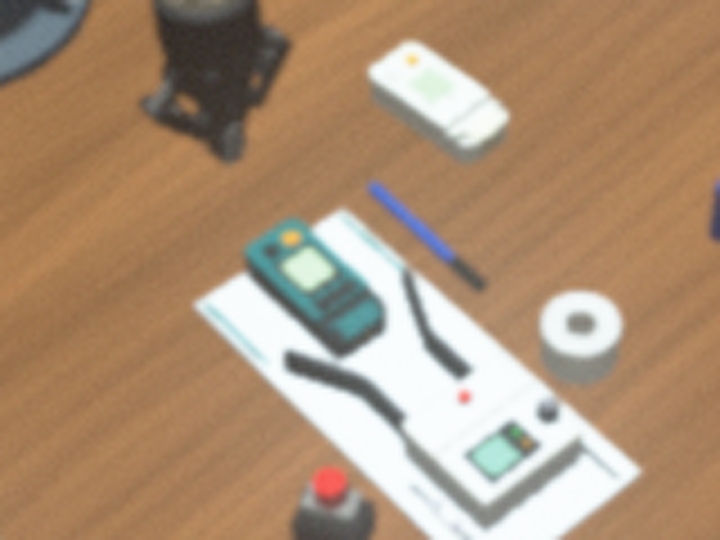

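Released: the tester lies flat with its nose in the flare, aligned with the deck. Starting the gentle tail push, watching force at each step.

```bash
python3 - <<'E'
from h import *
A=att(DY); x=-.225; Z=.016
manip.move_l(loc(DO,DY,x,0,Z),A,0.12); manip.dwell(.2)
f0=np.array(manip.current_force()); np.save("f0.npy",f0); print(manip.current_time(),f0)
fx=np.array([np.cos(DY),np.sin(DY),0]); fy=np.array([-fx[1],fx[0],0])
while x<-.102-1e-6:
    x+=.0055 if x<-.2 else .004; manip.move_l(loc(DO,DY,x,0,Z),A,0.03)
    f=np.array(manip.current_force())-f0
    e=np.array(manip.current_ee_pos())
    print(round(x,4),round(-f@fx,2),round(f@fy,2),round(f[2],2),round(manip.current_time(),2),flush=True)
    if -f@fx>6 or abs(f@fy)>6: break
p,_=shot("u1","scene"); u,v=proj("scene",loc(DO,DY,-.06,0,.036))[0].astype(int)
cv2.imwrite("pics/u1c.png",cv2.resize(p[v-60:v+60,u-70:u+90,::-1],(720,540),interpolation=cv2.INTER_CUBIC))
E
```

```text
13.2667 [ 0.26655239  1.23179312 -0.33052109]
-0.2195 -0.67 -1.5 1.55 13.6
-0.214 0.97 -0.91 0.43 13.93
-0.2085 0.31 -1.18 0.29 14.27
-0.203 0.1 -1.14 -0.15 14.6
-0.1975 0.37 -1.96 1.22 14.93
-0.1935 -0.4 -0.98 -0.0 15.22
-0.1895 -0.84 -2.19 0.79 15.5
-0.1855 0.36 -0.31 1.0 15.78
-0.1815 -0.08 -1.27 0.21 16.07
-0.1775 -0.03 -1.31 0.05 16.35
-0.1735 0.5 -1.28 0.61 16.63
-0.1695 -0.13 -2.64 0.36 16.92
-0.1655 0.75 -1.44 0.34 17.2
-0.1615 -0.08 -1.01 0.03 17.48
-0.1575 -0.24 -0.94 0.06 17.77
-0.1535 -0.02 -1.3 -0.33 18.05
-0.1495 0.39 -1.52 -0.33 18.33
-0.1455 0.25 -1.07 0.59 18.62
-0.1415 0.0 -0.7 -0.13 18.9
-0.1375 0.01 -1.51 -0.03 19.18
-0.1335 1.12 -2.05 0.79 19.47
-0.1295 0.33 -1.18 -0.07 19.75
-0.1255 1.26 -1.88 0.38 20.03
-0.1215 0.44 -1.49 1.17 20.32
-0.1175 1.27 -1.34 0.41 20.6
-0.1135 0.23 -2.25 -0.12 20.88
-0.1095 -0.15 -1.4 -0.1 21.17
-0.1055 0.53 -1.33 -0.5 21.45
-0.1015 0.06 0.3 0.47 21.73
```

View pics/u1c.png

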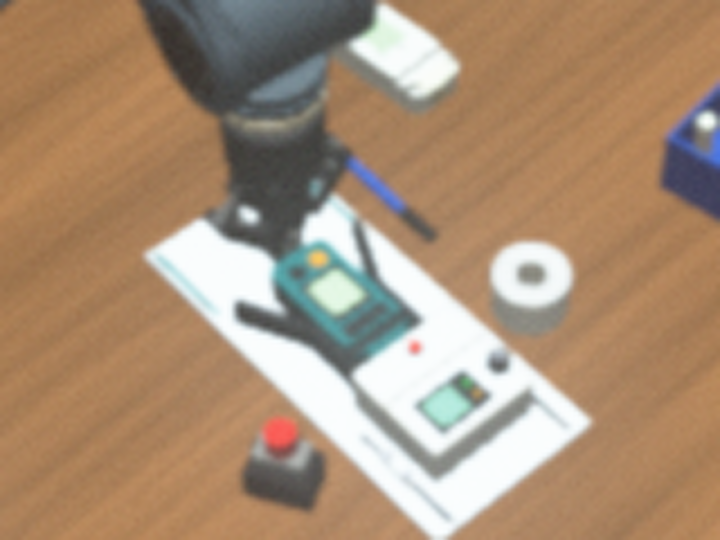

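The tester sits centred in the bay with its nose just short of the hood, at about (400,325). Continuing with finer steps.

```bash
cat > push.py <<'E'
from h import *
import sys
x0,x1,st,lim=map(float,sys.argv[1:5])
A=att(DY); x=x0; Z=.016
f0=np.load("f0.npy")
fx=np.array([np.cos(DY),np.sin(DY),0]); fy=np.array([-fx[1],fx[0],0])
while (x1-x)*np.sign(st)>1e-6:
    x+=st; manip.move_l(loc(DO,DY,x,0,Z),A,0.015)
    f=np.array(manip.current_force())-f0
    e=np.array(manip.current_ee_pos())[:2]-DO
    print(round(x*1e3,2),round(float(e@fx[:2])*1e3,2),round(-f@fx,2),round(f@fy,2),round(f[2],2),round(manip.current_time(),2),flush=True)
    if st>0 and -f@fx>lim: print("LIMIT");break
    if abs(f@fy)>8: print("SIDE");break
E
python3 push.py -.1015 -.0705 .001 8.5
```

```text
-100.5 -100.44 0.07 -1.21 0.21 22.03
-99.5 -99.42 0.51 -1.28 0.33 22.28
-98.5 -98.43 1.28 -2.01 0.12 22.53
-97.5 -97.37 0.12 -0.15 0.07 22.78
-96.5 -96.38 -0.73 -1.05 0.21 23.03
-95.5 -95.35 0.62 -1.83 0.48 23.28
-94.5 -94.37 -0.88 -0.85 0.55 23.53
-93.5 -93.39 0.86 -1.18 -0.91 23.78
-92.5 -92.37 0.28 -0.59 -0.08 24.03
-91.5 -91.38 -0.27 -1.64 0.05 24.28
-90.5 -90.36 0.43 -0.47 0.52 24.53
-89.5 -89.39 0.37 -1.67 -0.17 24.78
-88.5 -88.36 -0.71 -1.71 0.77 25.03
-87.5 -87.36 0.28 -1.86 0.21 25.28
-86.5 -86.35 1.5 -1.05 0.1 25.53
-85.5 -85.42 0.46 -0.98 0.28 25.78
-84.5 -84.34 0.29 -1.68 0.3 26.03
-83.5 -83.36 -0.03 -0.53 0.05 26.28
-82.5 -82.39 -0.17 -1.66 0.42 26.53
-81.5 -81.4 0.19 -0.91 0.73 26.78
-80.5 -80.4 0.49 -1.45 0.37 27.03
-79.5 -79.36 0.5 -0.58 1.2 27.28
-78.5 -78.68 2.24 -1.27 1.47 27.53
-77.5 -77.81 4.54 -1.67 1.63 27.78
-76.5 -76.56 3.29 -0.74 -0.53 28.03
-75.5 -75.44 2.1 -1.64 -1.59 28.28
-74.5 -74.42 2.04 -0.7 -1.03 28.53
-73.5 -73.44 2.54 -0.57 -1.88 28.78
-72.5 -72.44 3.15 -0.88 -0.99 29.03
-71.5 -71.44 2.72 -0.97 -1.88 29.28
-70.5 -70.25 2.28 -1.16 -1.46 29.53
```

Catch felt: it lifts at x = -78 mm with a 4.5 N peak, then rides on top. Finer steps from here.

```bash
python3 push.py -.0705 -.0565 .0005 9
```

```text
-70.0 -69.79 2.28 -1.35 -1.35 29.78
-69.5 -69.33 2.1 -1.51 -0.89 30.03
-69.0 -68.87 1.99 -2.12 -1.88 30.28
-68.5 -68.4 2.09 -1.95 -0.89 30.53
-68.0 -67.91 2.19 -1.84 -0.47 30.78
-67.5 -67.4 1.07 -1.51 -1.08 31.03
-67.0 -66.85 1.63 -0.15 -0.38 31.28
-66.5 -66.28 0.81 -1.31 0.2 31.53
-66.0 -65.78 0.45 -1.35 0.23 31.78
-65.5 -65.31 0.09 -1.24 0.84 32.03
-65.0 -65.26 3.45 -0.52 2.54 32.28
-64.5 -65.19 5.13 -0.72 4.18 32.53
-64.0 -64.87 6.55 -1.41 5.2 32.78
-63.5 -64.45 5.92 -0.82 3.93 33.03
-63.0 -63.88 6.04 -1.56 3.31 33.28
-62.5 -63.74 7.51 -0.8 4.77 33.53
-62.0 -63.55 9.31 -1.23 6.37 33.78
LIMIT
```

```bash
python3 push.py -.062 -.0585 .0005 12.5
```

```text
-61.5 -63.18 10.29 -1.2 6.69 34.03
-61.0 -62.83 10.59 -0.53 7.67 34.28
-60.5 -62.47 11.42 -0.74 8.01 34.53
-60.0 -62.26 12.32 -1.51 8.43 34.78
-59.5 -62.28 15.74 -1.96 10.33 35.03
LIMIT
```

Position stopped at -62.3 mm with force rising to 15.7 N. That is the solid stop, 3 mm after first contact. Now backing off slowly to feel whether the catch holds.

```bash
python3 push.py -.0595 -.069 -.0008 99; python3 - <<'E'
from h import *
A=att(DY)
manip.move_l(loc(DO,DY,-.105,0,.016),A,0.12)
manip.move_l(loc(DO,DY,-.115,0,.09),A,0.15)
p,d=shot("e1","scene"); u,v=proj("scene",loc(DO,DY,-.0,0,.036))[0].astype(int)
cv2.imwrite("pics/e1c.png",cv2.resize(p[v-60:v+60,u-90:u+70,::-1],(720,540),interpolation=cv2.INTER_CUBIC)); print(manip.current_time())
E
```

```text
-60.3 -62.32 10.5 -1.69 6.84 35.28
-61.1 -62.69 9.32 -1.2 3.48 35.53
-61.9 -63.25 7.1 -1.58 1.73 35.78
-62.7 -63.87 5.99 -0.03 1.84 36.03
-63.5 -63.9 4.14 -1.16 0.3 36.28
-64.3 -63.97 2.07 -1.29 1.08 36.53
-65.1 -64.78 0.54 -1.55 -0.21 36.78
-65.9 -65.87 -0.2 -1.27 1.05 37.03
-66.7 -66.74 0.02 -1.29 0.64 37.28
-67.5 -67.55 1.05 -0.97 0.61 37.53
-68.3 -68.38 0.01 -0.75 0.83 37.78
-69.1 -69.17 0.99 -1.29 0.97 38.03
39.1833
```

View pics/e1c.png

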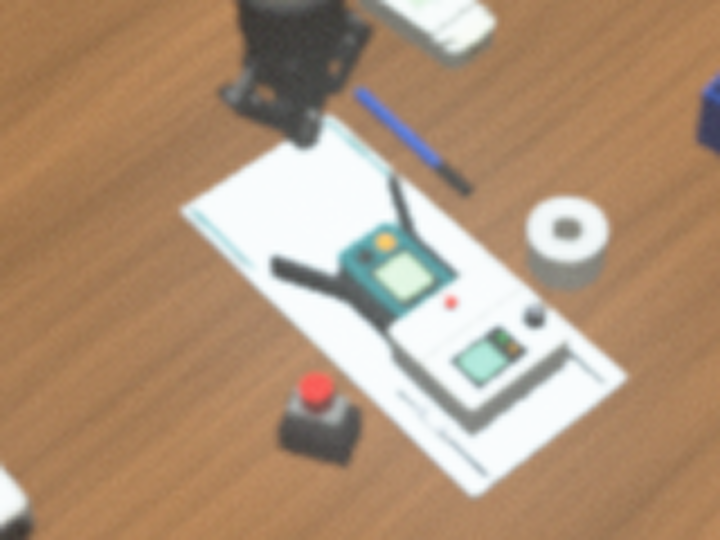

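The back-off check confirms the latch. The tester came back only 1.6 mm to -63.9 mm and stayed there while the finger force fell from 6 N to zero. In the picture it sits under the hood at about (400,275), and nearby objects look undisturbed.

```bash
python3 - <<'E'
from bench import manip
manip.dwell(.3); print(manip.current_time(),manip.current_force()); manip.sign_off()
E
```

```text
39.4833 [0.19805794 0.32373196 0.52641843]
the job is handed in; nothing more can be done
```

The breath tester is back on charge with the catch engaged. I handed the job in at about 39.5 s of the 64 s allowed, with the gripper clear of everything.

- **Setting down:** I gripped the teal tester by its sides and lowered it by feel onto the deck, with its nose in the flare. Contact force was about 4.5 N. I then released it.
- **Pushing home:** I pushed the tail with closed fingers in small steps. The catch lifted at about 4.5 N, and the sprung contacts met the nose about 13 mm further on. After 3.0 mm more the nose reached the solid stop. The highest push was 15.7 N, under the 20 N limit.
- **Last checks:** As I backed off, the tester came back only about 1.6 mm and stayed there as the force fell to zero, so the catch is holding against the contacts. The final picture shows the tester under the hood and the nearby objects where they were. I judged those by eye and did not measure their positions again.
- **Disagreements:** The two cameras differed by about 5 mm on where the tester started, so I used a value near the top camera's. A mask check of its pose after release picked up only a fragment, so I relied on the picture there.

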